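# Lock a microscope boom's stop collar on the bar's flat

### The job

Slide the loose stop collar along the boom's bar until it sits right against the microscope's carrier, swing it up until its thumbscrew faces the milled flat of the bar, and tighten the screw hand-tight, fully home on the flat. Feel for the flat as you turn the screw in: let it bite only lightly until it has sunk all the way onto the flat, never wrench it down on the round of the bar or on the edge of the flat, and do not overtighten it. Leave the microscope untouched and the things on the mat where they are, and let go at the end.

Things in the scene. Friction and masses are not known exactly. Their poses are not given: they have to be found in the camera images.
- stand: white microscope boom stand, fixed: base plate, 300 mm pillar at stand y = +190 mm, and a level bar along the stand's y, its axis 230 mm above this origin, which lies on the underside straight below the carrier's face. The carrier, a round white hub 52 mm across, spans y = -54 to 0 mm; the microscope hangs beyond it. Stand x points away from the robot, z up.
- bar: the dark steel bar, 30 mm thick; origin on its axis at the carrier's face, y towards the pillar, z straight up. All along it runs one bright milled flat, 16.6 mm wide, 12.5 mm from the axis (2.5 mm under the round). Which way the flat faces is NOT in this pose and differs every time: anywhere from -0.45 (leaning away from the robot) to 0.65 rad (towards it), as joint collar counts.
- gap (a joint): free distance in m between the collar and the carrier's face, 0 = the collar sits against the carrier. Starts at 0.015 to 0.05. While the screw is loose the collar slides with about 1.5 N of friction.
- collar (a joint): angle in rad of the collar, with its screw and knob, about the bar: 0 = the knob points straight up, positive = it leans to the robot's side (stand -x). Starts at 0.85 to 1.2, can turn from -1.0 to 1.45, against 0.11 N m of friction, and stays where it is left.
- knob (a joint): turn of the thumbscrew in rad, 0 at the start, at most 4.5, growing clockwise seen from the knob's top (tightening); 10 mm of screw a turn. It turns freely (0.02 N m) until the foot meets the bar; from there each 0.1 rad adds about 9 N on the bar and 0.017 N m of steady moment against the hand. Hand-tight: 1 rad past meeting the flat, about 100 N. Over 150 N off the flat marks the bar.
- screw_foot (a point): centre of the screw's flat foot, 12 mm across, 15.4 mm from the bar's axis at the start. It meets the round of the bar at joint knob = 0.25. Over the flat it sinks deeper: it meets the bar at 0.52 rad if the collar is 20 degrees off square to the flat, 0.75 at 15, 1.03 at 10, 1.46 at 5, 1.82 if square. Tightened square it holds when let go; off square it may spring back.
- knob_grip (a point): centre of the thumbscrew's black knurled round knob, 26 mm across, 24 mm tall (37 to 61 mm from the bar's axis, centre 49), which turns in place and does not rise or sink. Below it an 18 mm wide boss and the collar, an aluminium ring 48 mm across and 20 mm wide along the bar, centred under the knob. z is the screw's axis, away from the bar; the frame turns with the knob.
- microscope: white stereo microscope with black eyepieces on the carrier; origin on the bar's axis at the carrier's face. All of it is 54 mm or more beyond that face along the stand's -y and reaches 390 mm above the mat. Do not touch it.
- chip_tray: black divided chip tray, 75 x 105 x 18 mm, loose on the mat; origin under its centre. Leave it.
- ipa_jar: amber jar, 44 mm across, 62 mm tall, loose on the mat; origin under its centre. Leave it.
- driver: blue-handled screwdriver, 160 mm long, lying loose on the mat; origin under its middle. Leave it.

How it is judged:
At the end, for the whole second after the job is handed in: The collar sits against the carrier (gap under 2 mm), the screw is fully home on the flat (knob turned more than 2.3 rad) and presses on it with more than 60 N by itself; the robot has let go (value of joint gap below 0.002 m and value of joint knob above 2.3 rad and contact force between collar and bar above 60 N); the robot touches nothing.
It fails at once if the screw is wrenched down (more than 150 N on the bar) while it is not fully home on the flat (knob turned less than 2.2 rad) (contact force between collar and bar above 150 N and value of joint knob below 2.2 rad).
It fails at once if the screw is overtightened (more than 220 N on the bar) (contact force between collar and bar above 220 N).
It fails at once if the robot touches the microscope (more than 3 N) (contact force between any of the arm, the fingers and microscope above 3 N).
It fails at once if a thing on the mat is moved more than 15 mm (distance of any of chip_tray, ipa_jar, driver from where it was at the start of the episode above 0.015 m).
It also fails if it takes over 72 s, if anything falls off the work surface, if the arm or the gripper's body presses on something with over 40 N, if the wrist force passes 120 N, or if a joint passes its speed limit or range.

### The arm

A 6-joint arm with a two-finger parallel gripper is mounted at the origin on the work surface. World frame = base frame: x ahead of the robot, y to its left, z up, the work surface at z = 0. Lengths are in m, angles in rad, forces in N, time in s.
With the tool pointing down it reaches from about 0.325 to 0.9 m from the base axis. Payload 6.1 kg.
Tool frame: the origin (TCP) lies at the very end of the fingers, on their centre line; the grasp point (between the pads) lies 19 mm behind it; y points along the fingers, x is the direction in which the jaws open and shut, and the axes are right-handed (so a half turn about y gives the same grasp; the last joint's range is limited). The gripper opens to 85 mm and grips with 20 to 120 N. Pads are 22 mm wide; open, the fingers measure 114 mm over their backs; the gripper's body (76 mm by 85 mm) begins 54 mm behind the grasp point. The pads swing forward as they close: fully open they stand 13 mm farther back than shut.
Start: joints at [-1.348, 0.22, 1.526, -0, 1.395, -0.126], TCP at [0.214, -0.587, 0.231] pointing down, gripper open.
Joint ranges: [-2.98, 2.98], [-0.91, 2.08], [0.09, 2.57], [-1.24, 4.39], [0.2, 2.65], [-2.68, 2.68]. Speed limits (rad/s): [2.57, 2.57, 3.01, 3.14, 3.14, 3.14].

### API

Orientations are given as a 3x3 rotation matrix whose columns are the frame's x, y, z axes.
In Python, from station import arm, snapshot, models gives the robot as it stands.
- The arm moves only by the tool jog_arm, never from a script. Its argument "increments" is a list of rows, each a list of 3 entries, a list of its own where there are three numbers: the opening, from 0 (shut) to 1 (fully open), then the shift along the tool's x, y, z in cm, then the turn about the tool's y in rad. In form: [[jaw, [dx, dy, dz], spin], ...]. A call has 1 to 8 rows; each row shifts and turns the commanded pose from where the row before left it, along the tool's axes as they then stand; what a row does not reach is not made up. A row lasts 1/8 s, in which the tool goes at most 62.5 mm and 10.7 degrees, less where a joint would pass 70% of its speed; a pose out of reach is approached as far as the arm can. A call is refused whole if a number of a shift passes 6.25 or a number of a turn 0.188, either way. A call with a gripper value outside its range is refused whole. The fingers move at their own pace and stop on an object; "squeeze" is the grip in N (left out, the last holds). Time passes only in rows, so rows that do not move let the fingers close. It gives the time, the measured TCP pose, the force and the opening at its end, in the units of the state.
- arm.get_obs(): the state, without advancing time (a new reading comes with each control period).
- snapshot(name): name is "scene" or "top"; returns a dict with "image" (400x640x3 uint8, red, green, blue), "intrinsics" (3x3 intrinsics, pixels), "origin" and "rotation" of the camera in the world. Camera axes: x right, y down, z forward; pixel columns grow to the right and rows downward; lengths in m; the calibration is good to about 2 mm. A picture is of the moment at which its call begins. There is no depth.
- arm.sign_off(): hands the job in, once; it reports no verdict.
Trained networks look in a picture, given as the dict that the camera call returned (one of the last four; its "shot" number tells which), for a name from the list of things; names that differ only in an ending like _2 or _b are one class to them, and where a whole thing is asked for, a point or a joint stands for the part that bears it (a point fixed in the world has none). Each returns a list of dicts, best first, with "confidence" (0 to 1); they miss things now and then, are a little off and sometimes report something else, mostly with a low value. They report only what shows in the picture. A call takes as long as a camera call.
- models.search_frame(picture, name): "bbox" ([left, top, right, bottom] in pixels, round what is visible of it).
- models.place_of(picture, name): "location" ([column, row] in pixels: a listed point, or the origin of a listed thing).
The state is a dict: "t": time; "joint_positions": joint angles; "dq": joint speeds; "tau": joint torques, N m; "ee_pos": TCP position; "ee_rot": TCP orientation; "force": force on the tool from outside, world axes, zero at the start; "wrist_torque": the same for the moment, N m; "gripper_width": finger opening in m.
Only numpy, scipy, OpenCV 4.12 (cv2) and the standard library are available. Lean on these libraries where they do the work, as an engineer would, in place of code of your own. Each camera call takes 0.05 s, during which the arm holds its last target. There are 200 camera calls.

## Working session

There is one attempt and no reset: what is moved stays moved. The work goes in short steps, Python scripts to look and compute and a tool call to move; the robot and the scene stay as the last step left them, time stands still between calls to the robot, and variables do not carry over. Pictures are saved under pics/ and viewed, about 8 in all and at most 12, crops included, and the job is handed in when it is done.

Besides the shell and the picture viewer there is one more tool, called after "Emit:" as name([rows], argument=value, ...), one row to a line, values as JSON. jog_arm: Moves the arm, as the interface text tells. Its arguments: {"type":"object","properties":{"increments":{"type":"array"},"squeeze":{"type":"number"}},"required":["increments"]}

```bash
mkdir -p pics; cat > h.py <<'E'
import numpy as np, cv2
from station import arm, snapshot, models
def ray(p,uv):
    d=np.linalg.inv(p["intrinsics"])@np.array([uv[0],uv[1],1.]); d=np.array(p["rotation"])@d
    return np.array(p["origin"]),d/np.linalg.norm(d)
def tri(rs):
    A=np.zeros((3,3));b=np.zeros(3)
    for o,d in rs:
        P=np.eye(3)-np.outer(d,d);A+=P;b+=P@o
    x=np.linalg.solve(A,b); return x,[np.linalg.norm((np.eye(3)-np.outer(d,d))@(x-o)) for o,d in rs]
def proj(p,X):
    c=np.array(p["rotation"]).T@(np.array(X)-p["origin"]); u=p["intrinsics"]@c; return u[:2]/u[2]
def save(p,n,box=None,s=1):
    im=p["image"]
    if box: im=im[box[1]:box[3],box[0]:box[2]]
    im=cv2.resize(im,None,fx=s,fy=s,interpolation=cv2.INTER_CUBIC); cv2.imwrite("pics/"+n,im[:,:,::-1])
E
python3 - <<'E'
from h import *
np.set_printoptions(precision=4,suppress=True)
P={n:snapshot(n) for n in("scene","top")}
for n in P: save(P[n],n+"0.png"); print(n,P[n]["origin"],P[n]["rotation"],P[n]["intrinsics"][0])
for nm in["stand","bar","microscope","knob_grip","screw_foot","chip_tray","ipa_jar","driver"]:
    rs=[]
    for n in P:
        r=models.place_of(P[n],nm)
        for k in r[:2]: print(nm,n,np.array(k["location"]),k["confidence"])
        if r: rs.append(ray(P[n],r[0]["location"]))
    if len(rs)==2: print("   ",*tri(rs))
print(arm.get_obs())
E
```

```text
scene [0.8821 0.3479 0.8768] [[-0.7339  0.5436 -0.4074]
 [ 0.6792  0.5975 -0.4263]
 [ 0.0117 -0.5895 -0.8077]] [446.452    0.     314.8415]
top [ 0.45   -0.0232  0.828 ] [[-0.011  -0.9846  0.1743]
 [-0.9997  0.0147  0.0196]
 [-0.0218 -0.1741 -0.9845]] [391.7342   0.     324.7597]
bar scene [298.  190.6] 0.68
bar top [342.1 194.3] 0.83
    [ 0.5599 -0.0368  0.2388] [np.float64(0.0017315691364096527), np.float64(0.0017315691364095007)]
microscope scene [293.8 190.6] 0.65
knob_grip scene [330.9 193.2] 0.6
knob_grip top [306.  214.6] 0.88
    [0.528  0.0167 0.2541] [np.float64(0.0006891159491473215), np.float64(0.0006891159491473627)]
screw_foot scene [365.5 236.8] 0.73
chip_tray scene [299.9 188.2] 0.83
chip_tray top [412.5 277.2] 0.83
chip_tray top [306.4 214.7] 0.34
    [ 0.4285 -0.1853 -0.0038] [np.float64(0.0019454489722298225), np.float64(0.0019454489722298218)]
ipa_jar scene [263.2 261.9] 0.84
ipa_jar top [356.2 179. ] 0.53
    [ 0.6345 -0.0731  0.0165] [np.float64(0.001485321439518114), np.float64(0.0014853214395179452)]
driver scene [367.3 236.2] 0.66
driver top [304.9 284.2] 0.67
    [0.418  0.0357 0.0172] [np.float64(0.000887028057868301), np.float64(0.0008870280578683675)]
{'t': 0.9, 'joint_positions': array([-1.3481,  0.2204,  1.5265, -0.    ,  1.3947, -0.1261]), 'dq': array([-0.0013,  0.0001, -0.001 ,  0.0014, -0.0001, -0.0001]), 'tau': array([  0.0004, -49.6833, -38.9737,  -0.0002,   0.0007,  -0.    ]), 'ee_pos': array([ 0.2136, -0.5874,  0.2313]), 'ee_rot': array([[ 0.3418, -0.    ,  0.9398],
       [-0.9398, -0.0001,  0.3418],
       [ 0.    , -1.    , -0.    ]]), 'force': array([-0.1911, -0.1658,  0.2059]), 'wrist_torque': array([-0.0036, -0.0214,  0.0239]), 'gripper_width': 0.08518540762742549}
```

View pics/scene0.png

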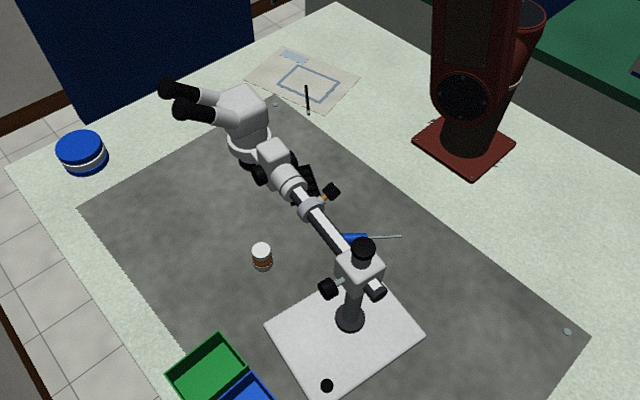

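View pics/top0.png

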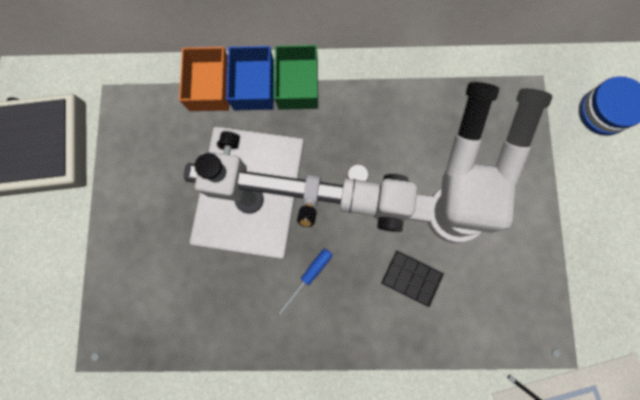

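The scene view shows the collar at about (312,205) with its knob at (331,192). In the top view the collar is at (312,190) and the knob at (306,215). The bright strip on the bar is the flat. Next I'll crop in closer to fit the bar axis and the flat.

```bash
python3 - <<'E'
from h import *
s=snapshot("scene");t=snapshot("top")
a=cv2.resize(s["image"][165:265,275:375],None,fx=6,fy=6,interpolation=cv2.INTER_CUBIC)
b=cv2.resize(t["image"][160:240,220:380],None,fx=5,fy=5,interpolation=cv2.INTER_CUBIC)
cv2.imwrite("pics/c1.png",a[:,:,::-1]);cv2.imwrite("pics/c2.png",b[:,:,::-1])
for n,p in(("s",s),("t",t)): np.savez(n+"0.npz",**{k:p[k] for k in("image","intrinsics","origin","rotation")})
# top: profiles down columns
g=t["image"].astype(int).mean(2)
for c in(255,270,285,328,336): print(c,[int(v) for v in g[168:208,c-1:c+2].mean(1)])
E
```

```text
255 [212, 210, 207, 191, 146, 100, 108, 160, 200, 217, 220, 220, 220, 220, 221, 220, 214, 192, 143, 93, 65, 53, 48, 52, 60, 63, 63, 65, 57, 60, 59, 58, 62, 61, 63, 67, 69, 70, 69, 71]
270 [214, 213, 211, 214, 208, 192, 151, 103, 103, 153, 194, 215, 219, 220, 220, 220, 221, 220, 216, 197, 154, 100, 64, 56, 70, 119, 168, 198, 205, 207, 207, 206, 205, 206, 204, 207, 205, 206, 206, 205]
285 [209, 209, 209, 210, 207, 209, 209, 192, 155, 107, 100, 144, 192, 214, 219, 220, 220, 220, 220, 220, 217, 203, 163, 108, 71, 56, 64, 108, 162, 194, 206, 206, 207, 208, 207, 205, 205, 205, 205, 206]
328 [118, 117, 117, 116, 118, 118, 117, 116, 117, 117, 116, 116, 116, 111, 97, 76, 83, 128, 181, 212, 220, 220, 220, 221, 220, 220, 220, 205, 168, 117, 75, 57, 50, 59, 82, 101, 110, 113, 113, 115]
336 [117, 116, 117, 117, 116, 115, 115, 113, 114, 115, 114, 115, 117, 119, 113, 100, 79, 80, 124, 180, 210, 219, 219, 220, 220, 220, 220, 219, 209, 176, 126, 82, 61, 52, 60, 81, 102, 112, 115, 118]
```

View pics/c1.png

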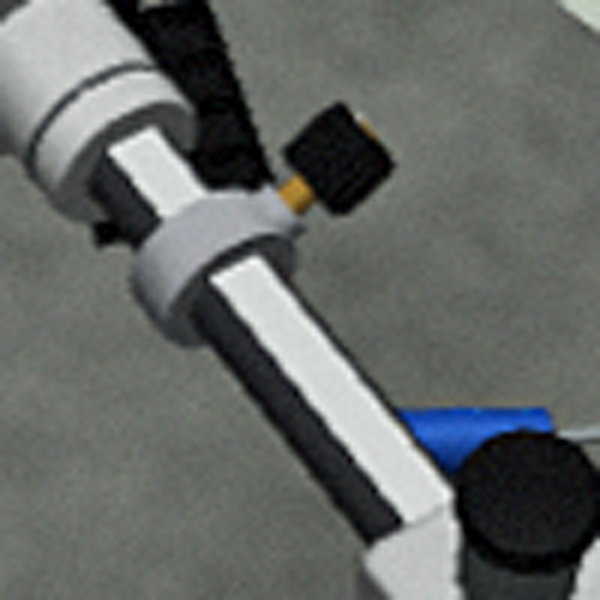

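View pics/c2.png

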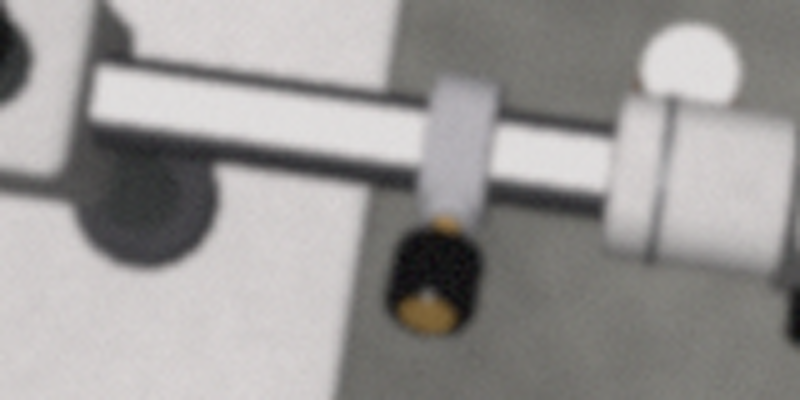

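```bash
cat > fit.py <<'E'
from h import *
from scipy.optimize import least_squares
np.set_printoptions(precision=4,suppress=True)
S=dict(np.load("s0.npz"));T=dict(np.load("t0.npz"))
def c1(x,y): return (275-.42+x/6,165-.42+y/6)
obs=[]  # (cam, kind, pixel)
for c,ofs,(a,b,d,e) in((255,168,(4.0,6.9,18.0,None)),(270,168,(6.0,8.9,20.1,25.2)),(285,168,(8.0,10.9,22.6,27.2)),(328,168,(14.6,17.3,28.7,33.8)),(336,168,(15.8,18.3,29.8,35.1))):
    for k,v in(("far",a),("ff",b),("fn",d),("near",e)):
        if v is not None: obs.append((T,k,(c,ofs+v)))
for k,ps in(("ff",[(213,281),(305,400),(400,522)]),("fn",[(270,257),(360,372),(452,492)]),("far",[(198,315),(280,425),(365,540)]),("near",[(300,285),(400,410)])):
    for p in ps: obs.append((S,k,c1(*p)))
def lines(q,cam,k):
    x,y,yaw,z,al=q
    u=np.array([-np.sin(yaw),np.cos(yaw),0]);xs=np.array([np.cos(yaw),np.sin(yaw),0]);Z=np.array([0,0,1.])
    o=np.array([x,y,z])
    if k in("far","near"):
        c=cam["origin"]-o; cx,cz=c@xs,c@Z; D=np.hypot(cx,cz); b=np.arctan2(cx,cz); h=np.arccos(.015/D)
        th=b+h*(1 if k=="far" else -1); off=.015*(np.sin(th)*xs+np.cos(th)*Z)
    else:
        n=-np.sin(al)*xs+np.cos(al)*Z; w=np.cos(al)*xs+np.sin(al)*Z
        off=.0125*n+(.0083 if k=="ff" else -.0083)*w
    return proj(cam,o+off),proj(cam,o+off+.12*u)
def res(q):
    r=[]
    for cam,k,p in obs:
        a,b=lines(q,cam,k); d=(b-a)/np.linalg.norm(b-a); v=np.array(p)-a; r.append(d[0]*v[1]-d[1]*v[0])
    for cam,p in((T,(342.1,194.3)),(S,(298,190.6))): r+=list(.3*(proj(cam,[q[0],q[1],q[3]])-p))
    r.append((q[3]-.23)/.002)
    return np.array(r)
f=least_squares(res,[.56,-.037,0.1,.23,.1]); print(f.x); print(f.fun)
q=f.x;yaw=q[2]
u=np.array([-np.sin(yaw),np.cos(yaw),0]);xs=np.array([np.cos(yaw),np.sin(yaw),0]);o=np.array([q[0],q[1],q[3]])
# knob from pixels
def kr(z):
    g,phi=z; X=o+(g+.01)*u+.049*(-np.sin(phi)*xs+np.cos(phi)*np.array([0,0,1]))
    return np.r_[proj(T,X)-(306,214.6),proj(S,X)-(330.9,193.2)]
k=least_squares(kr,[.03,1.]);print("gap,phi",k.x,k.fun)
E
python3 fit.py
```

```text
[ 0.5612 -0.0377 -0.1631  0.2358  0.0081]
[ 0.0837  0.0618 -0.1936  0.259   0.2424 -0.092   0.6147  0.4343  0.423
 -0.3862  0.8259  0.0791  0.281  -0.1741  0.5739  0.0407  0.4433 -0.1001
  0.4557 -0.1189  0.2731  0.5863 -1.1728 -0.6683  0.1052 -1.4203 -0.8545
 -0.1677 -0.6847 -0.3706 -0.0932  0.0752 -0.5354  0.2837  2.8897]
gap,phi [0.0387 1.0711] [-1.0076  0.7008  0.4892 -2.0345]
```

Emit:
jog_arm([
  [0.6,[0,-2.7,0],0.17],
  [0.6,[0,-2.7,0],0.17],
  [0.6,[0,-2.6,0],0.171],
  [0.6,[0,0,0],0],
  [0.6,[-4.5,0,0.3],0],
  [0.6,[-4.5,0,0.3],0],
  [0.6,[-4.5,0,0.3],0],
  [0.6,[-4.5,0,0.3],0],
], squeeze=25)

```text
t: 2.0
ee_pos: [0.2545, -0.4097, 0.3094]
ee_rot: [[-0.158, -0.001, 0.988], [-0.988, 0.002, -0.158], [-0.002, -1.0, -0.001]]
force: [1.0, 0.7, 0.3]
gripper_width: 0.0511
```

Emit:
jog_arm([
  [0.6,[-4.5,0,0.3],0],
  [0.6,[-4.5,0,0.3],0],
  [0.6,[-4.5,0,0.3],0],
  [0.6,[-4.5,0,0.3],0],
  [0.6,[-4.5,0,0.3],0],
  [0.6,[-4.5,0,0.3],0],
  [0.6,[-4.5,0,0.3],0],
  [0.6,[0,0,0],0],
])

```text
t: 3.0
ee_pos: [0.3262, -0.1016, 0.3101]
ee_rot: [[-0.152, -0.001, 0.988], [-0.988, 0.001, -0.152], [-0.001, -1.0, -0.001]]
force: [-0.3, -0.5, 0.0]
gripper_width: 0.0515
```

Emit:
jog_arm([
  [0.6,[-4.9,0,1.5],0.01],
  [0.6,[-4.9,0,1.6],0],
  [0.6,[-4.9,0,2.5],0],
  [0.6,[0,0,4.0],0],
  [0.6,[0,0,4.0],0],
  [0.6,[0,0,4.0],0],
  [0.6,[0,0,0],0],
  [0.6,[0,0,0],0],
])

```text
t: 4.0
ee_pos: [0.5235, 0.0099, 0.31]
ee_rot: [[-0.171, -0.003, 0.985], [-0.985, 0.0, -0.171], [0.0, -1.0, -0.003]]
force: [0.4, -0.1, 0.2]
gripper_width: 0.0515
```

```bash
cat > look.py <<'E'
from h import *
import sys
np.set_printoptions(precision=4,suppress=True)
P={n:snapshot(n) for n in("scene","top")}
rs=[]
for n in P:
    save(P[n],f"{sys.argv[1]}_{n}.png",(280,150,380,230) if n=="scene" else (270,165,370,245),6)
    r=models.place_of(P[n],"knob_grip")
    if r: print(n,r[0]); rs.append(ray(P[n],r[0]["location"]))
if len(rs)==2: print(*tri(rs))
o=arm.get_obs(); print({k:o[k] for k in("t","ee_pos","force","wrist_torque","gripper_width","joint_positions")}); print("toolx ang",np.arctan2(o["ee_rot"][1,0],o["ee_rot"][0,0]))
E
python3 look.py a
```

```text
scene {'location': [331.2, 190.5], 'confidence': 0.46}
{'t': 4.2, 'ee_pos': array([0.5236, 0.0106, 0.3117]), 'force': array([-0.5478,  0.9464, -0.366 ]), 'wrist_torque': array([ 0.0003,  0.    , -0.0188]), 'gripper_width': 0.051237535912597186, 'joint_positions': array([-0.1304, -0.0665,  1.6809,  0.    ,  1.5264,  1.6123])}
toolx ang -1.742629729986311
```

Emit:
jog_arm([
  [0.6,[-0.7,1.8,0.3],0.0],
  [0.6,[0,1.8,0],0],
  [0.6,[0,1.8,0],0],
  [0.6,[0,1.7,0],0],
  [0.6,[0,0,0],0],
  [0.0,[0,0,0],0],
  [0.0,[0,0,0],0],
  [0.0,[0,0,0],0],
])

```text
t: 5.2
ee_pos: [0.5288, 0.0169, 0.2412]
ee_rot: [[-0.171, 0.001, 0.985], [-0.985, -0.0, -0.171], [0.0, -1.0, 0.001]]
force: [-0.8, -0.2, 1.7]
gripper_width: 0.0249
```

```bash
python3 look.py b
```

```text
scene {'location': [332.0, 192.1], 'confidence': 0.65}
top {'location': [414.0, 278.3], 'confidence': 0.61}
[ 0.4064 -0.1483  0.0176] [np.float64(0.04244059027027002), np.float64(0.04244059027027004)]
{'t': 5.4, 'ee_pos': array([0.5287, 0.0169, 0.2409]), 'force': array([-0.8998, -1.4856,  2.5005]), 'wrist_torque': array([-0.1551,  0.1587,  0.0054]), 'gripper_width': 0.024984130597418115, 'joint_positions': array([-0.117 , -0.0176,  1.765 , -0.0002,  1.3931,  1.6261])}
toolx ang -1.7430394391713089
```

View pics/b_scene.png

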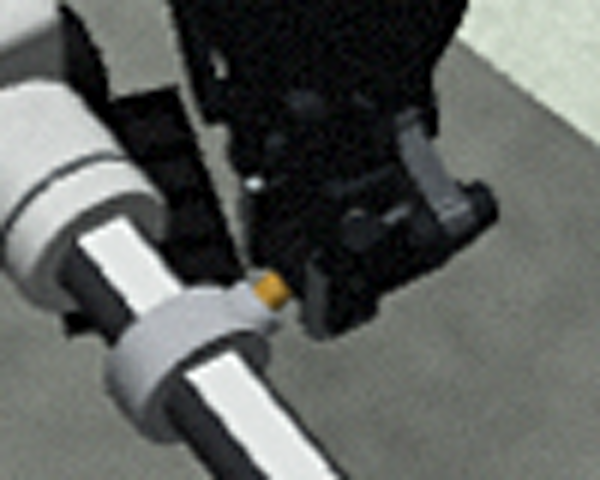

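The fingers hold the knob at a width of 25 mm, and the scene crop shows it between the pads at about (400,240). Now I'll slide it towards the carrier.

Emit:
jog_arm([
  [0.0,[0.6,0,0],-0.009],
  [0.0,[0.6,0,0],0],
  [0.0,[0.6,0,0],0],
  [0.0,[0.6,0,0],0],
  [0.0,[0.5,0,0],0],
  [0.0,[0.4,0,0],0],
  [0.0,[0,0,0],0],
])

```text
t: 6.28
ee_pos: [0.523, -0.0163, 0.2404]
ee_rot: [[-0.163, 0.0, 0.987], [-0.987, -0.001, -0.163], [0.001, -1.0, 0.0]]
force: [-0.4, -2.2, 4.9]
gripper_width: 0.0248
```

Emit:
jog_arm([
  [0.0,[0.2,0,0],0],
  [0.0,[0.2,0,0],0],
  [0.0,[0.1,0,0],0],
  [0.0,[0,0,0],0],
])

```text
t: 6.78
ee_pos: [0.5223, -0.0205, 0.2404]
ee_rot: [[-0.163, 0.0, 0.987], [-0.987, -0.0, -0.163], [0.0, -1.0, 0.0]]
force: [0.4, 0.2, 4.3]
gripper_width: 0.025
```

Emit:
jog_arm([
  [0.0,[0.15,0,0],0],
  [0.0,[0.15,0,0],0],
  [0.0,[0,0,0],0],
])

```text
t: 7.15
ee_pos: [0.5219, -0.0222, 0.2403]
ee_rot: [[-0.162, 0.001, 0.987], [-0.987, 0.002, -0.162], [-0.002, -1.0, 0.0]]
force: [2.6, 5.6, 4.2]
gripper_width: 0.025
```

```bash
python3 look.py c
```

```text
scene {'location': [322.9, 177.3], 'confidence': 0.5}
{'t': 7.35, 'ee_pos': array([ 0.522 , -0.0222,  0.2403]), 'force': array([2.575 , 6.7669, 4.4361]), 'wrist_torque': array([ 0.8624, -0.5942, -0.1217]), 'gripper_width': 0.025314019942134728, 'joint_positions': array([-0.1951, -0.033 ,  1.7813,  0.0023,  1.393 ,  1.538 ])}
toolx ang -1.7334760976057328
```

View pics/c_scene.png

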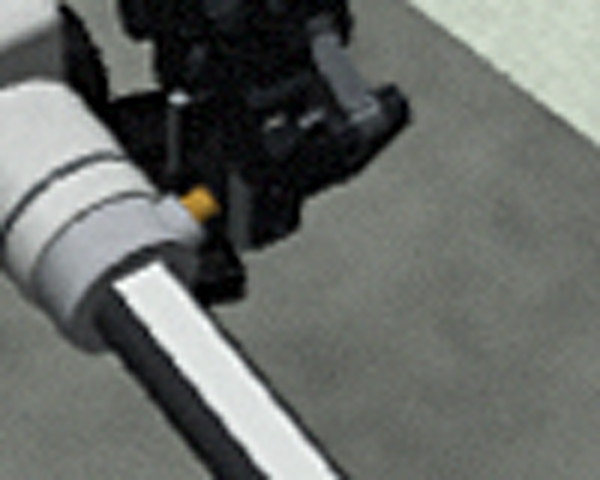

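The collar now sits against the carrier: no gap shows in the crop at about (100,240), and the wrist reads a reaction of about 7 N. Next I'll swing it up along an arc.

Emit:
jog_arm([
  [0.0,[0,-0.53,0.36],0],
  [0.0,[0,-0.47,0.43],0],
  [0.0,[0,-0.41,0.48],0],
  [0.0,[0,-0.35,0.54],0],
  [0.0,[0,0,0],0],
])

```text
t: 7.98
ee_pos: [0.5363, -0.0244, 0.2547]
ee_rot: [[-0.162, -0.01, 0.987], [-0.987, 0.004, -0.161], [-0.002, -1.0, -0.01]]
force: [-4.0, 6.2, -1.7]
gripper_width: 0.0249
```

Emit:
jog_arm([
  [0.0,[0,-0.27,0.57],0],
  [0.0,[0,-0.2,0.61],0],
  [0.0,[0,-0.11,0.62],0],
  [0.0,[0,-0.04,0.59],0],
  [0.0,[0,0,0],0],
])

```text
t: 8.6
ee_pos: [0.5609, -0.0286, 0.2623]
ee_rot: [[-0.162, -0.007, 0.987], [-0.987, 0.003, -0.162], [-0.002, -1.0, -0.007]]
force: [-4.0, 6.6, 3.0]
gripper_width: 0.0246
```

```bash
python3 look.py d
```

```text
top {'location': [335.8, 197.1], 'confidence': 0.47}
{'t': 8.8, 'ee_pos': array([ 0.5609, -0.0286,  0.2623]), 'force': array([-3.9785,  5.9036,  2.2454]), 'wrist_torque': array([ 0.9545,  0.7193, -0.1035]), 'gripper_width': 0.02453348483318733, 'joint_positions': array([-0.1924,  0.0553,  1.6511,  0.0019,  1.4423,  1.5405])}
toolx ang -1.733170257964753
```

View pics/d_scene.png

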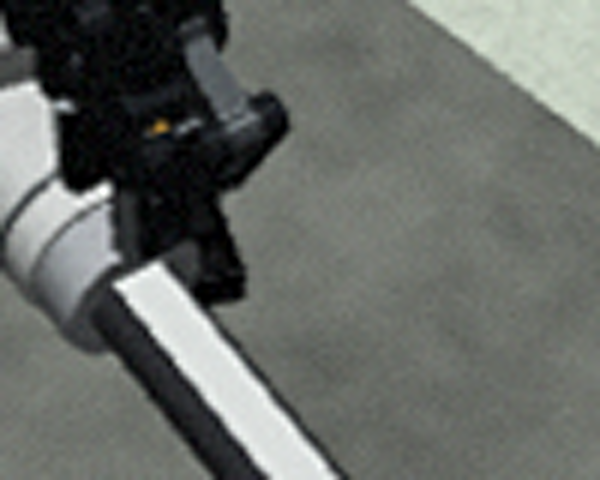

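Emit:
jog_arm([
  [0.55,[0,0,0],0],
  [0.55,[0,0,0],0],
  [0.55,[0,-1.5,0],0],
  [0.55,[0,-2.5,0],0],
  [0.55,[0,-2.0,0],0],
  [0.55,[0,0,-5],0],
  [0.55,[0,0,-5],0],
  [0.55,[0,0,-4],0],
])

```text
t: 9.8
ee_pos: [0.4236, -0.0073, 0.3251]
ee_rot: [[-0.163, 0.001, 0.987], [-0.987, -0.0, -0.163], [0.0, -1.0, 0.001]]
force: [-0.0, -0.9, 1.2]
gripper_width: 0.0468
```

```bash
cat > meas.py <<'E'
from h import *
import sys
np.set_printoptions(precision=4,suppress=True)
P={n:snapshot(n) for n in("scene","top")}
a=cv2.resize(P["scene"]["image"][150:230,275:355],None,fx=7,fy=7,interpolation=cv2.INTER_CUBIC)
b=cv2.resize(P["top"]["image"][165:225,285:365],None,fx=7,fy=7,interpolation=cv2.INTER_CUBIC)
w=max(a.shape[0],b.shape[0]); pad=lambda i:cv2.copyMakeBorder(i,0,w-i.shape[0],0,0,cv2.BORDER_CONSTANT)
im=np.hstack([pad(a),pad(b)]); im=cv2.resize(im,None,fx=800/im.shape[1],fy=800/im.shape[1]); cv2.imwrite(f"pics/{sys.argv[1]}.png",im[:,:,::-1])
for n,f in(("scene","s1.npz"),("top","t1.npz")):
    p=P[n];np.savez(f,**{k:p[k] for k in("image","intrinsics","origin","rotation")})
    for m in("knob_grip","bar"): print(n,m,models.place_of(p,m)[:2])
    for z in(.230,.236): print("expected knob phi=0 (z)",z,proj(p,np.array([.5612,-.0377,z+.049])+.01*np.array([.162,.987,0])))
o=arm.get_obs(); print(o["t"],o["ee_pos"])
E
python3 meas.py e
```

```text
scene knob_grip [{'location': [307.3, 176.1], 'confidence': 0.71}]
scene bar [{'location': [291.2, 189.5], 'confidence': 0.69}]
expected knob phi=0 (z) 0.23 [298.7474 179.9837]
expected knob phi=0 (z) 0.236 [298.6867 177.762 ]
top knob_grip [{'location': [331.5, 198.7], 'confidence': 0.88}, {'location': [358.2, 177.2], 'confidence': 0.21}]
top bar []
expected knob phi=0 (z) 0.23 [335.4858 187.964 ]
expected knob phi=0 (z) 0.236 [335.5075 187.1095]
10.1 [ 0.4259 -0.0077  0.3248]
```

View pics/e.png

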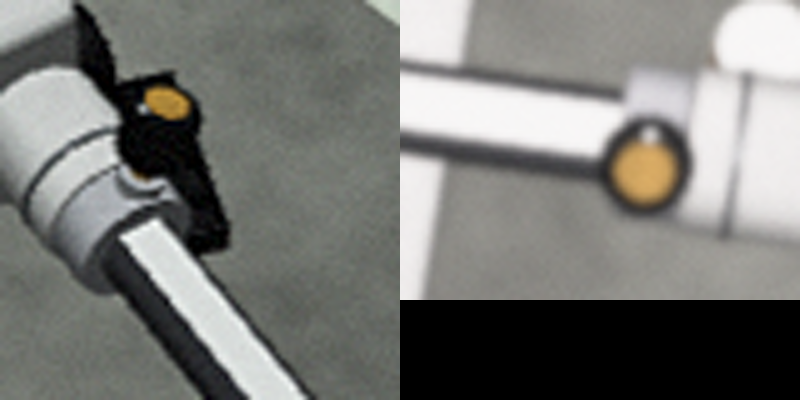

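```bash
cat >> fit.py <<'E'
import sys
def kfit(pt,ps):
    print("tri",tri([ray(T,pt),ray(S,ps)]))
    for z in(.23,.233,.236):
        def kr(w):
            g,phi=w; X=np.array([q[0],q[1],z])+(g+.01)*u+.049*(-np.sin(phi)*xs+np.cos(phi)*np.array([0,0,1]))
            return np.r_[proj(T,X)-pt,proj(S,X)-ps]
        k=least_squares(kr,[.0,.3]);print(z,"gap,phi",k.x,k.fun)
for z0 in(.23,.233):
    f2=least_squares(lambda r:res([r[0],r[1],r[2],z0,r[3]])[:-1],[.56,-.037,-.16,0]);print("z",z0,f2.x,2*f2.cost)
print("full",2*f.cost)
kfit(np.array([306,214.6]),np.array([330.9,193.2]))
kfit(np.array([331.5,198.7]),np.array([307.3,176.1]))
E
python3 fit.py
```

```text
[ 0.5612 -0.0377 -0.1631  0.2358  0.0081]
[ 0.0837  0.0618 -0.1936  0.259   0.2424 -0.092   0.6147  0.4343  0.423
 -0.3862  0.8259  0.0791  0.281  -0.1741  0.5739  0.0407  0.4433 -0.1001
  0.4557 -0.1189  0.2731  0.5863 -1.1728 -0.6683  0.1052 -1.4203 -0.8545
 -0.1677 -0.6847 -0.3706 -0.0932  0.0752 -0.5354  0.2837  2.8897]
gap,phi [0.0387 1.0711] [-1.0076  0.7008  0.4892 -2.0345]
z 0.23 [ 0.5619 -0.0389 -0.154   0.0077] 50.21669091489219
z 0.233 [ 0.5615 -0.0383 -0.1585  0.0078] 22.42523613939085
full 16.999447747901193
tri (array([0.528 , 0.0167, 0.2541]), [np.float64(0.0006891159491473627), np.float64(0.0006891159491473215)])
0.23 gap,phi [0.0384 1.0251] [-0.4729  0.3303 -0.2358 -0.5508]
0.233 gap,phi [0.0385 1.0474] [-0.7586  0.4951  0.1325 -1.3342]
0.236 gap,phi [0.0387 1.0732] [-1.0265  0.7197  0.5182 -2.0887]
tri (array([ 0.5472, -0.0223,  0.2817]), [np.float64(0.0004978724318530294), np.float64(0.0004978724318528622)])
0.23 gap,phi [0.0021 0.3374] [ 0.8705  0.4211 -0.039   1.7744]
0.233 gap,phi [0.0026 0.3399] [0.5101 0.0881 0.1665 0.8402]
0.236 gap,phi [0.0031 0.3425] [ 0.149  -0.2422  0.3753 -0.1029]
```

Emit:
jog_arm([
  [1,[0,0,0],-0.175],
  [1,[0,0,0],-0.175],
  [1,[0,0,0],-0.175],
  [1,[0,0,0],-0.175],
  [1,[0,0,0],-0.175],
  [1,[0,0,0],-0.175],
  [1,[0,0,0],-0.175],
  [1,[0,0,0],-0.175],
])

```text
t: 11.1
ee_pos: [0.4259, -0.0077, 0.3239]
ee_rot: [[0.947, -0.001, 0.323], [-0.323, 0.0, 0.947], [-0.001, -1.0, -0.0]]
force: [-0.3, 0.3, 0.3]
gripper_width: 0.0857
```

Emit:
jog_arm([
  [1,[0,0,0],-0.171],
  [1,[4.5,0,0],0],
  [1,[4.5,0,0],0],
  [1,[4.5,0,0.1],0],
  [1,[0,0,0],0],
  [1,[0,0,0],0],
])

```text
t: 11.85
ee_pos: [0.5584, -0.0284, 0.3232]
ee_rot: [[0.987, -0.002, 0.162], [-0.162, 0.0, 0.987], [-0.002, -1.0, 0.0]]
force: [-1.0, -0.6, -0.2]
gripper_width: 0.0856
```

Emit:
jog_arm([
  [1,[0,1.8,0],0],
  [1,[0,1.8,0],0],
  [1,[0,1.8,0],0],
  [1,[0,0,0],0],
  [0.5,[0,0,0],0],
  [0.5,[0.2,0,0],0],
  [0.5,[0.2,0,0],0],
  [0.5,[0,0,0],0],
], squeeze=30)

```text
t: 12.85
ee_pos: [0.5626, -0.029, 0.2706]
ee_rot: [[0.987, 0.001, 0.162], [-0.162, -0.0, 0.987], [0.001, -1.0, -0.0]]
force: [-1.6, -0.4, 0.1]
gripper_width: 0.0425
```

Emit:
jog_arm([
  [0.3,[0,0,0],0],
  [0.3,[0,0,0],0],
  [0,[0,0,0],0],
  [0,[0,0,0],0],
  [0,[0,0,0],0],
])

```text
t: 13.48
ee_pos: [0.5626, -0.0291, 0.2704]
ee_rot: [[0.987, 0.001, 0.162], [-0.162, -0.0, 0.987], [0.001, -1.0, 0.0]]
force: [0.5, -0.1, 3.2]
gripper_width: 0.0252
```

```bash
python3 meas.py f | tail -1; python3 -c "
from h import *
print(arm.get_obs())"
```

```text
13.775 [ 0.5626 -0.0291  0.2704]
{'t': 13.775, 'joint_positions': array([-1.91604385e-01,  4.88957822e-02,  1.64249005e+00,  4.03422581e-05,
        1.44926980e+00, -2.86243784e-02]), 'dq': array([ 0.00019747, -0.0004833 ,  0.00041659,  0.00160102,  0.00051096,
       -0.00038923]), 'tau': array([-1.03587715e-01, -3.95837474e+01, -3.70891535e+01, -8.27100081e-02,
        1.80609911e-01,  1.40888431e-03]), 'ee_pos': array([ 0.56261132, -0.02905882,  0.27040184]), 'ee_rot': array([[ 9.86746906e-01,  9.27497115e-04,  1.62264239e-01],
       [-1.62264180e-01, -1.39128470e-04,  9.86747342e-01],
       [ 9.37780888e-04, -9.99999560e-01,  1.32149724e-05]]), 'force': array([0.47493367, 0.24823873, 4.20578824]), 'wrist_torque': array([ 0.02758607, -0.10866959,  0.0183422 ]), 'gripper_width': 0.024717447007302953}
```

View pics/f.png

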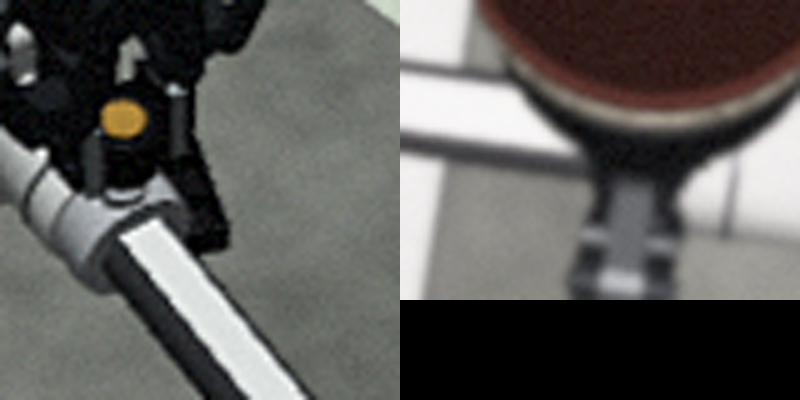

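The knob is now upright between the pads, with its gold top at about (122,118). I'll press it gently against the carrier again, then start turning.

Emit:
jog_arm([
  [0,[0,0,-0.1],0],
  [0,[0,0,-0.1],0],
  [0,[0,0,0],0],
])

```text
t: 14.15
ee_pos: [0.5625, -0.0294, 0.2704]
ee_rot: [[0.987, 0.002, 0.162], [-0.162, 0.003, 0.987], [0.001, -1.0, 0.003]]
force: [2.2, 6.0, 4.8]
gripper_width: 0.0249
```

Emit:
jog_arm([
  [0,[0,0,0],0.1],
  [0,[0,0,0],0.15],
  [0,[0,0,0],0.15],
  [0,[0,0,0],0.15],
  [0,[0,0,0],0.15],
  [0,[0,0,0],0.15],
  [0,[0,0,0],0.15],
  [0,[0,0,0],0],
])

```text
t: 15.15
ee_pos: [0.5622, -0.0289, 0.2704]
ee_rot: [[0.396, 0.001, 0.918], [-0.918, 0.004, 0.396], [-0.003, -1.0, 0.002]]
force: [1.6, 8.3, 5.8]
gripper_width: 0.0251
```

```bash
cat > st.py <<'E'
from h import *
np.set_printoptions(precision=3,suppress=True)
o=arm.get_obs(); R=o["ee_rot"]; print(o["t"],o["ee_pos"],"F",o["force"],"Fxs,u",o["force"]@[.987,-.162,0],o["force"]@[.162,.987,0],"M",o["wrist_torque"],"q6",o["joint_positions"][5],"tau6",o["tau"][5],"ang",np.arctan2(R[1,0],R[0,0]),o["gripper_width"])
E
python3 st.py
```

```text
15.15 [ 0.562 -0.029  0.27 ] F [1.558 8.252 5.792] Fxs,u 0.2009070190178639 8.39672810513208 M [ 1.545 -0.103  0.06 ] q6 0.9694148832842294 tau6 0.6263621337711811 ang -1.163609106869912 0.02507394424687683
```

Emit:
jog_arm([
  [0,[0,0,0],0.15],
  [0,[0,0,0],0.15],
  [0,[0,0,0],0.1],
  [0,[0,0,0],0],
])

```text
t: 15.65
ee_pos: [0.5622, -0.0285, 0.2704]
ee_rot: [[0.008, 0.001, 1.0], [-1.0, 0.004, 0.008], [-0.004, -1.0, 0.001]]
force: [0.3, 7.8, 5.9]
gripper_width: 0.0248
```

```bash
python3 st.py
```

```text
15.65 [ 0.562 -0.029  0.27 ] F [0.261 7.814 5.903] Fxs,u -1.008574865345177 7.755113334585498 M [ 1.775 -0.265 -0.035] q6 1.3688677764344084 tau6 0.42111014015972614 ang -1.562921298001308 0.024807389005495426
```

Emit:
jog_arm([
  [0,[0,0,0],0.1],
  [0,[0,0,0],0.1],
  [0,[0,0,0],0.1],
  [0,[0,0,0],0],
])

```text
t: 16.15
ee_pos: [0.5626, -0.0284, 0.2704]
ee_rot: [[-0.288, 0.002, 0.958], [-0.958, 0.005, -0.288], [-0.005, -1.0, 0.0]]
force: [2.4, 8.8, 4.4]
gripper_width: 0.0248
```

```bash
python3 st.py
```

```text
16.15 [ 0.563 -0.028  0.27 ] F [2.412 8.772 4.397] Fxs,u 0.9591930472248438 9.048729170923002 M [ 1.928 -0.565 -0.002] q6 1.6688769730579733 tau6 0.41247974149882793 ang -1.8628466313965621 0.024759281455651566
```

Emit:
jog_arm([
  [0.5,[0,0,0],0],
  [0.5,[0,0,0],0],
  [0.5,[0,0,0],-0.175],
  [0.5,[0,0,0],-0.175],
  [0.5,[0,0,0],-0.175],
  [0.5,[0,0,0],-0.175],
  [0.5,[0,0,0],-0.175],
  [0.5,[0,0,0],-0.175],
])

```text
t: 17.15
ee_pos: [0.5615, -0.0315, 0.2694]
ee_rot: [[0.691, -0.002, 0.723], [-0.723, -0.0, 0.691], [-0.001, -1.0, -0.001]]
force: [-0.2, 0.3, -0.8]
gripper_width: 0.0428
```

Emit:
jog_arm([
  [0.5,[0,0,0],-0.175],
  [0.5,[0,0,0],-0.175],
  [0.5,[0,0,0],-0.175],
  [0.5,[0,0,0],-0.125],
  [0.5,[0,0,0],0],
  [0,[0,0,0],0],
  [0,[0,0,0],0],
  [0,[0,0,0],0],
], squeeze=40)

```text
t: 18.15
ee_pos: [0.5624, -0.0313, 0.2701]
ee_rot: [[0.987, 0.001, 0.163], [-0.163, -0.001, 0.987], [0.001, -1.0, -0.0]]
force: [2.9, -1.9, -1.2]
gripper_width: 0.0246
```

```bash
python3 st.py
```

```text
18.15 [ 0.562 -0.031  0.27 ] F [ 2.943 -1.856 -1.179] Fxs,u 3.2050210882762378 -1.355189574593821 M [-0.268 -0.66   0.042] q6 -0.031455071934985375 tau6 -0.018497035489417613 ang -0.16392140792975812 0.024559526570748162
```

Emit:
jog_arm([
  [0.45,[0,0,0],0],
  [0.45,[0,0,0.3],0],
  [0.45,[0,0,0],0],
  [0,[0,0,0],0],
  [0,[0,0,0],0],
  [0,[0,0,-0.1],0],
  [0,[0,0,-0.05],0],
  [0,[0,0,0],0],
])

```text
t: 19.15
ee_pos: [0.5628, -0.0282, 0.2704]
ee_rot: [[0.987, 0.002, 0.162], [-0.162, 0.002, 0.987], [0.001, -1.0, 0.003]]
force: [3.4, 5.4, 0.5]
gripper_width: 0.0249
```

```bash
python3 st.py
```

```text
19.15 [ 0.563 -0.028  0.27 ] F [3.423 5.364 0.541] Fxs,u 2.509117267358395 5.84848178800675 M [ 0.912 -0.7   -0.039] q6 -0.029568130806063235 tau6 -0.013693343207705766 ang -0.1623639443501997 0.02490155085460817
```

Emit:
jog_arm([
  [0,[0,0,0],0.1],
  [0,[0,0,0],0.1],
  [0,[0,0,0],0],
  [0,[0,0,0],0],
])

```text
t: 19.65
ee_pos: [0.5629, -0.0282, 0.2705]
ee_rot: [[0.935, 0.002, 0.354], [-0.354, 0.002, 0.935], [0.001, -1.0, 0.003]]
force: [3.6, 5.2, 1.3]
gripper_width: 0.025
```

```bash
python3 st.py
```

```text
19.65 [ 0.563 -0.028  0.271] F [3.623 5.244 1.265] Fxs,u 2.7259940298904843 5.762543725631693 M [ 0.868 -0.71   0.01 ] q6 0.17047450440135914 tau6 0.015017740661278367 ang -0.3623109779689228 0.024975533675668654
```

Emit:
jog_arm([
  [0,[0,0,0],0.1],
  [0,[0,0,0],0.1],
  [0,[0,0,0],0],
  [0,[0,0,0],0],
])

```text
t: 20.15
ee_pos: [0.563, -0.0282, 0.2707]
ee_rot: [[0.846, 0.002, 0.533], [-0.533, 0.002, 0.846], [0.001, -1.0, 0.003]]
force: [3.9, 5.4, 0.7]
gripper_width: 0.0245
```

```bash
python3 st.py
```

```text
20.15 [ 0.563 -0.028  0.271] F [3.857 5.414 0.721] Fxs,u 2.930212997704111 5.968827018090333 M [ 0.867 -0.722  0.058] q6 0.37042799532176945 tau6 0.059786096680909395 ang -0.5622872191608638 0.02447321299902504
```

Emit:
jog_arm([
  [0,[0,0,0],0.1],
  [0,[0,0,0],0.1],
  [0,[0,0,0],0.1],
  [0,[0,0,0],0],
  [0,[0,0,0],0],
])

```text
t: 20.78
ee_pos: [0.563, -0.0283, 0.2709]
ee_rot: [[0.651, 0.002, 0.759], [-0.759, 0.002, 0.651], [0.0, -1.0, 0.003]]
force: [2.2, 5.3, 2.5]
gripper_width: 0.0246
```

```bash
python3 st.py
```

```text
20.775 [ 0.563 -0.028  0.271] F [2.184 5.335 2.485] Fxs,u 1.29094090164191 5.618997665801552 M [ 0.897 -0.641  0.158] q6 0.6702646059862717 tau6 0.1358372624963522 ang -0.8621050213960944 0.02462280416147944
```

Emit:
jog_arm([
  [0,[0,0,0],0.1],
  [0,[0,0,0],0.1],
  [0,[0,0,0],0],
  [0,[0,0,0],0],
])

```text
t: 21.28
ee_pos: [0.5631, -0.0283, 0.2711]
ee_rot: [[0.487, 0.003, 0.873], [-0.873, 0.002, 0.487], [-0.0, -1.0, 0.003]]
force: [2.9, 4.6, 2.6]
gripper_width: 0.0244
```

```bash
python3 st.py
```

```text
21.275 [ 0.563 -0.028  0.271] F [2.936 4.639 2.561] Fxs,u 2.145969792115013 5.054622444583161 M [ 0.914 -0.649  0.222] q6 0.870168740580982 tau6 0.2057208912447095 ang -1.0620024409572828 0.024415922984130606
```

Emit:
jog_arm([
  [0,[0,0,0],0.1],
  [0,[0,0,0],0.06],
  [0,[0,0,0],0],
  [0,[0,0,0],0],
])

```text
t: 21.78
ee_pos: [0.5631, -0.0284, 0.2713]
ee_rot: [[0.342, 0.003, 0.94], [-0.94, 0.002, 0.342], [-0.001, -1.0, 0.003]]
force: [2.9, 5.1, 3.9]
gripper_width: 0.025
```

```bash
python3 st.py
```

```text
21.775 [ 0.563 -0.028  0.271] F [2.918 5.132 3.888] Fxs,u 2.048422760587047 5.537532976549278 M [ 0.926 -0.55   0.351] q6 1.0299835649685576 tau6 0.3027107007801533 ang -1.2218256255637459 0.025025917825633952
```

Emit:
jog_arm([
  [0.5,[0,0,0],0],
  [0.5,[0,0,0],0],
  [0.5,[0,0,0],0],
  [0.5,[0,-2,0],0],
  [0.5,[0,-2.5,0],0],
  [0.5,[0,-2.5,0],0],
  [0.5,[0,0,0],0],
])

```text
t: 22.65
ee_pos: [0.5636, -0.0298, 0.344]
ee_rot: [[0.341, 0.006, 0.94], [-0.94, -0.001, 0.341], [0.003, -1.0, 0.005]]
force: [-0.2, 0.2, 0.1]
gripper_width: 0.0428
```

```bash
python3 st.py
```

```text
22.65 [ 0.564 -0.03   0.344] F [-0.167  0.183  0.135] Fxs,u -0.19409811614283326 0.153160935188301 M [0.048 0.057 0.048] q6 1.0305374766910116 tau6 5.281744279272971e-05 ang -1.223116951776326 0.042761798493523503
```

Emit:
jog_arm([
  [0.5,[-2.3,0,-4.1],0],
  [0.5,[-2.3,0,-4.1],0],
  [0.5,[-2.3,0,-4.1],0],
  [0.5,[0,0,0],0],
])

```text
t: 23.15
ee_pos: [0.421, -0.006, 0.3398]
ee_rot: [[0.341, 0.0, 0.94], [-0.94, -0.0, 0.341], [0.0, -1.0, 0.0]]
force: [0.6, -0.9, 0.3]
gripper_width: 0.0426
```

```bash
python3 meas.py g
```

```text
scene knob_grip [{'location': [300.8, 175.5], 'confidence': 0.59}, {'location': [263.0, 263.9], 'confidence': 0.15}]
scene bar [{'location': [294.3, 189.1], 'confidence': 0.78}, {'location': [264.2, 262.2], 'confidence': 0.22}]
expected knob phi=0 (z) 0.23 [298.7474 179.9837]
expected knob phi=0 (z) 0.236 [298.6867 177.762 ]
top knob_grip [{'location': [334.2, 188.6], 'confidence': 0.82}]
top bar []
expected knob phi=0 (z) 0.23 [335.4858 187.964 ]
expected knob phi=0 (z) 0.236 [335.5075 187.1095]
23.45 [ 0.4237 -0.0068  0.3398]
```

View pics/g.png

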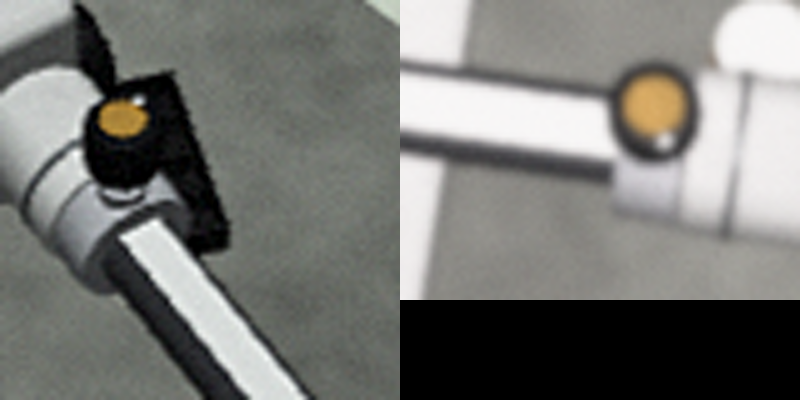

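```bash
python3 - <<'E'
from h import *
print(arm.sign_off()); print(arm.get_obs()["t"])
E
```

```text
the job is handed in; nothing more can be done
None
the job is handed in; nothing more can be done
```

The collar is against the carrier, swung up so its screw faces the flat, and tightened about 2.76 rad. I handed the job in at about 23.5 s with the gripper released and clear; the sign-off gives no verdict.

- **Slide:** I pushed the collar in until it met the carrier with 6–9 N. The last picture shows no gap. A camera fit after the first swing gave 2–3 mm, which disagrees, but that is about the calibration error. Pressing again met the carrier at once.
- **Swing:** The first swing slipped in the fingers and stopped at about 0.34 rad. I closed the jaws across the bar to bring the knob upright. The flat measured about 0.01 rad, and the knob ended within a few hundredths of a radian of it.
- **Screw:** There was no clear resistance up to 1.7 rad, and it began to bite at roughly 1.8–2.1 rad, as expected if square. The dot on the knob moved about 2.7 rad between pictures, which agrees with the commanded turn.
- **Clamping force:** I could not measure it directly. From the turn angle it should be about 80–90 N. The wrist moment ended higher than that implies (0.35 N m against about 0.18), probably partly from side load on the fingers. If it were all screw, it would mean about 175 N, still under the 220 N limit.
- **Surroundings:** I saw no sign of contact with the microscope. The path stayed clear of the tray, jar and driver, though I did not measure their positions again at the end.

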